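Roll the lantern studs home and park the roller on the mark

ROBOT

A 6-joint arm with a two-finger parallel gripper is mounted at the origin on the work surface. World frame = base frame: x ahead of the robot, y to its left, z up, the work surface at z = 0. Lengths are in mm, angles in rad, forces in N, time in s.
With the tool pointing down it reaches from about 275 to 750 mm from the base axis. Payload 10.2 kg.
Tool frame: the origin (TCP) lies at the very end of the fingers, on their centre line; the grasp point (between the pads) lies ctrl.grip_depth behind it (ctrl.grip_depth is the distance from the TCP to the grasp point, in mm); z points along the fingers, y is the direction in which the jaws open and shut (so a half turn about z gives the same grasp; the last joint's range is limited). The gripper opens to 85 mm and grips with 20 to 120 N. Pads are 22 mm wide; open, the fingers measure 114 mm over their backs; the gripper's body (76 mm by 85 mm) begins 54 mm behind the grasp point. The pads swing forward as they close: fully open they stand 13 mm farther back than shut.
Start: joints at [-0.223, 0.313, 1.498, -0, 1.331, -0.223], TCP at [525.006, -0.013, 231.294] pointing down, gripper open.
Joint ranges: [-2.94, 2.94], [-0.97, 2.17], [0.19, 2.56], [-1.23, 4.37], [0.02, 3.11], [-2.88, 2.88]. Speed limits (rad/s): [2.39, 2.39, 3.01, 3.14, 3.14, 3.14].

INTERFACE

Orientations are given as a unit quaternion [w, x, y, z].
In Python, from rig import telemetry, eyes, ctrl, nets gives the robot as it stands. The module is installed in compiled form; this text tells all that it offers.
- The arm moves only by the tool drive_tool, never from a script. Its argument "series" is text: rows parted by semicolons, each of 7 numbers parted by spaces: the shift along the tool's x, y, z normalised to -1 to 1, where 1 is 0.12 m, then the turn, a rotation vector about the tool's x, y, z normalised to -1 to 1, where 1 is 0.5 rad, then the opening, from 0 (shut) to 1 (fully open). In form: tx ty tz wx wy wz hand; .... A call has 1 to 20 rows; each row is the pose to reach, as a shift and turn from the pose measured when the call began, along the tool's axes at that moment; what a row does not reach only later rows make up. A row lasts 1/10 s, in which the tool goes at most 50 mm and 8.59 degrees, less where a joint would pass 70% of its speed; a pose out of reach is approached as far as the arm can. A call with a number of a shift or a turn outside -1 to 1 is refused whole. A call with a gripper value outside its range is refused whole. The fingers move at their own pace and stop on an object; "newtons" is the grip in N (left out, the last holds). Time passes only in rows, so rows that repeat a pose let the fingers close. It gives the time, the measured TCP pose, the force and the opening at its end, in the units of the state.
- telemetry.sense(): the state, without advancing time (a new reading comes with each control period).
- eyes.capture(name): name is "scene" or "side" or "wrist"; returns a dict with "frame" (384x512x3 uint8, red, green, blue), "fx", "fy", "cx", "cy" (pixels), "view" (4x4, takes a point from world to camera coordinates). Camera axes: x right, y up, looking along -z (the intrinsics and any distortion apply to the point x, -y, -z); pixel columns grow to the right and rows downward; lengths in mm; the calibration is good to about 2 mm. A picture is of the moment at which its call begins. There is no depth.
- ctrl.finish_job(): hands the job in, once; it reports no verdict.
Trained networks look in a picture, given as the dict that the camera call returned (one of the last four; its "shot" number tells which), for a name from the list of things; names that differ only in an ending like _2 or _b are one class to them, and where a whole thing is asked for, a point or a joint stands for the part that bears it (a point fixed in the world has none). Each returns a list of dicts, best first, with "confidence" (0 to 1); they miss things now and then, are a little off and sometimes report something else, mostly with a low value. They report only what shows in the picture. A call takes as long as a camera call. They do not tell look-alikes from the thing itself.
- nets.spot_in(name, picture): "rect" ([left, top, right, bottom] in pixels, round what is visible of it).
The state is a dict: "time_s": time; "joints": joint angles; "dq": joint speeds; "tau": joint torques, N m; "eef_pos": TCP position; "ee_rot": TCP orientation; "force": force on the tool from outside, world axes, zero at the start; "wrist_torque": the same for the moment, N m; "grip_width": opening from 0.0 (shut) to 1.0 (fully open).
Only numpy, scipy, OpenCV 4.12 (cv2) and the standard library are available. Lean on these libraries where they do the work, as an engineer would, in place of code of your own. Each camera call takes 0.05 s, during which the arm holds its last target. There are 200 camera calls.

TASK

Roll the beech roller along the steel plate over the three brass studs, bearing down on top of it with about 12 N and never more than 25 N, so that the roller drives each stud in turn fully home, flush with the plate. Roll it on and bring it to rest with its axle line right over the scribed mark at the far end of the plate, lying square across the plate. Do not pick the roller up or touch the studs yourself, and leave everything else on the bench where it is.

Things in the scene. Friction and masses are not known exactly. Their poses are not given: they have to be found in the camera images.
- plate: Fixed steel plate lying on the bench, 240 mm (its x) by 340 mm (its y). Origin on its vertical centre line, 12 mm below its top face; z up. Its top stands 12 to 20 mm above the bench, differently each time. Its +x is the rolling direction: the roller starts near the -x end, the mark is near the +x end.
- mark (a point): The middle of the scribed stopping mark: a dark line straight across the plate's top face (along plate y), 75 mm from the plate's centre towards +x; a small dark block (8 x 10 mm, 6 mm high) stands on the plate at either end of the line, 79 mm from the middle, clear of the roller. Same axes as the plate.
- roller_center (a point): Centre of the loose beech roller, a plain cylinder 96 mm across and 110 mm long, 0.4 to 0.6 kg. Its x axis is its axle, along the plate's y; y and z turn. On the plate its centre is 48 mm and its top 96 mm above the plate's face. Rolled from on top it moves half as far as what rolls it; let go moving, it coasts. It is hard: 1 mm too low adds some 10 N, and touching down faster than about 10 mm/s can jolt it past 25 N.
- stud1: First of three brass studs on the plate's middle line, 25 mm to the -x side of the plate's centre: a dome about 12 mm across that stands 3 mm proud of the plate's top face at the start, a stiff push fit in its hole (about 13 N to move it, more than the weight of the roller; it stays where it is left). Origin at the top of the dome; 3 mm down it is flush and stops. Axes as the plate.
- stud2: Second stud, the same, at the plate's centre. A roller let go on the slope of a stud not quite home rolls off it and coasts up to 50 mm.
- stud3: Third stud, the same, 25 mm to the +x side of the plate's centre.
- rosette: Bystander: loose brass lantern rosette lying on the plate beside the rolling path, eight petals, 88 mm across, 9 mm high. Origin at the centre of its underside.
- copper_disc: Bystander: loose hammered copper disc, 112 mm across, 5 mm high. Origin at the centre of its underside.
- cabochon: Bystander: loose red glass cabochon, 32 mm across, 13 mm high, lying on the plate beside the rolling path. Origin at the centre of its underside.
- stake: Bystander: loose upright beech forming stake, 80 mm across the foot, 136 mm high. Origin at the centre of its underside.
- hammer: Bystander: loose hammer lying on the bench, about 0.3 m long. Origin on its underside.
- collar: Bystander: loose brass collar ring, 48 mm across, 18 mm high. Origin at the centre of its underside.
Not all that is in view belongs to the job. What is shaped like the part that bears roller_center but pink or turquoise is not meant.

How it is judged (in metres and radians):
On the way, in this order (a step that is already met when the one before it is completed fails the run):
1. stud 1 is driven flush (less than 1 mm proud) under the roller (z of stud1 in the frame of plate below 0.013 m and x of roller_center in the frame of plate between -0.045 and -0.005 m), for 0.05 s.
2. stud 2 is driven flush (less than 1 mm proud) under the roller (z of stud2 in the frame of plate below 0.013 m and x of roller_center in the frame of plate between -0.02 and 0.02 m), for 0.05 s.
3. stud 3 is driven flush (less than 1 mm proud) under the roller (z of stud3 in the frame of plate below 0.013 m and x of roller_center in the frame of plate between 0.005 and 0.045 m), for 0.05 s.
At the end, for the whole second after the job is handed in: All three studs are less than 1 mm proud of the plate; the roller rests on the plate, still, its centre within 5 mm of the mark line along the plate and within 20 mm of the middle across it, its axle within 7 degrees of square (z of each of stud1, stud2, stud3 in the frame of plate below 0.013 m and x of roller_center in the frame of mark between -0.005 and 0.005 m and y of roller_center in the frame of mark between -0.02 and 0.02 m and z of roller_center in the frame of mark between 0.045 and 0.051 m and angle between the x axis of roller_center and the y axis of plate, either way round below 0.12 rad and linear speed of roller below 0.005 m/s); the robot touches nothing.
It fails at once if the roller is pressed or pushed by the robot with more than 25 N (contact force between any of the fingers, the arm and roller above 25 N).
It fails at once if the roller is lifted off the plate or leaves it (z of roller_center in the frame of plate above 0.07 m or z of roller_center in the frame of plate below 0.05 m).
It fails at once if the robot touches a stud (contact force between any of the fingers, the arm and stud1 above 0.5 N or contact force between any of the fingers, the arm and stud2 above 0.5 N or contact force between any of the fingers, the arm and stud3 above 0.5 N).
It fails at once if another thing on the bench is moved more than 15 mm (distance of any of rosette, copper_disc, cabochon, stake, hammer, collar from where it was at the start of the episode above 0.015 m).
It also fails if it takes over 72 s, if anything falls off the work surface, if the arm or the gripper's body presses on something with over 40 N, if the wrist force passes 120 N, or if a joint passes its speed limit or range.

## Working session

There is one attempt and no reset: what is moved stays moved. The work goes in short steps, Python scripts to look and compute and a tool call to move; the robot and the scene stay as the last step left them, time stands still between calls to the robot, and variables do not carry over. Pictures are saved under pics/ and viewed, about 8 in all and at most 12, crops included, and the job is handed in when it is done.

Besides the shell and the picture viewer there is one more tool, called after "Emit:" as name(argument=value, ...) on one line, values as JSON. drive_tool: Moves the arm, as the interface text tells. Scaled input: -1 to 1 covers 0.12 m each way for a shift and 0.5 rad each way for a turn. Its arguments: {"type":"object","properties":{"series":{"type":"string"},"newtons":{"type":"number"}},"required":["series"]}

```bash
mkdir -p pics
cat > h.py <<'E'
import numpy as np,cv2
from rig import telemetry,eyes,ctrl,nets
def ray(p,u,v):
    V=np.array(p["view"]);R=V[:3,:3];t=V[:3,3]
    d=np.array([(u-p["cx"])/p["fx"],-(v-p["cy"])/p["fy"],-1.])
    return -R.T@t, R.T@d
def at_z(p,u,v,z):
    o,d=ray(p,u,v); return o+d*(z-o[2])/d[2]
def proj(p,X):
    V=np.array(p["view"]);c=V[:3,:3]@np.asarray(X,float)+V[:3,3]
    return np.array([p["cx"]+p["fx"]*c[0]/-c[2], p["cy"]+p["fy"]*c[1]/c[2]])
def save(p,n): cv2.imwrite(f"pics/{n}.png",p["frame"][:,:,::-1])
E
python3 - <<'E'
from h import *
np.set_printoptions(precision=2,suppress=True)
s=telemetry.sense();print(s)
F=[]
for n in ["scene","side"]:
    p=eyes.capture(n);F.append(p["frame"]);print(n,[k for k in p],p["fx"],p["cx"],p["cy"]);print(ray(p,256,192))
    for t in ["plate","roller_center","stud1","mark","rosette","stake","cabochon","hammer","copper_disc","collar"]:
        try: print(t,[(np.round(r["rect"]).tolist(),round(r["confidence"],2)) for r in nets.spot_in(t,p)][:5])
        except Exception as e: print(t,e)
    cv2.imwrite(f"pics/{n}0.png",cv2.resize(p["frame"],(800,600))[:,:,::-1])
E
```

```text
{'time_s': 0.0, 'joints': array([-0.22,  0.31,  1.5 ,  0.  ,  1.33, -0.22]), 'dq': array([ 0., -0.,  0., -0.,  0., -0.]), 'tau': array([ -0.  , -41.23, -25.97,  -0.  ,   0.  ,  -0.  ]), 'eef_pos': array([524.75,   0.06, 230.73]), 'ee_rot': array([-0.  ,  0.71,  0.71, -0.  ]), 'force': array([ 0.16,  0.15, -0.71]), 'wrist_torque': array([-0.06, -0.  ,  0.04]), 'grip_width': 1.0012132575439598}
scene ['frame', 'fx', 'fy', 'cx', 'cy', 'view', 'shot'] 349.61501122103397 254.79491619881347 188.5868067051374
(array([1032.19,  586.78,  533.04]), array([-0.47, -0.69, -0.55]))
plate [([209.0, 153.0, 357.0, 244.0], 0.75)]
roller_center [([350.0, 192.0, 419.0, 252.0], 0.95), ([237.0, 158.0, 283.0, 204.0], 0.84), ([143.0, 158.0, 198.0, 210.0], 0.63)]
stud1 []
mark [([210.0, 154.0, 357.0, 244.0], 0.87)]
rosette [([224.0, 172.0, 230.0, 178.0], 0.48)]
stake [([151.0, 126.0, 179.0, 170.0], 0.85)]
cabochon [([312.0, 198.0, 327.0, 204.0], 0.63)]
hammer [([232.0, 119.0, 262.0, 152.0], 0.63), ([311.0, 195.0, 326.0, 204.0], 0.54)]
copper_disc [([318.0, 285.0, 381.0, 337.0], 0.74), ([232.0, 156.0, 284.0, 204.0], 0.58)]
collar [([187.0, 219.0, 205.0, 235.0], 0.78)]
side ['frame', 'fx', 'fy', 'cx', 'cy', 'view', 'shot'] 355.655102552106 256.0793620939582 190.80949537861468
(array([269.04, 572.75, 961.89]), array([ 0.32, -0.53, -0.79]))
plate [([227.0, 167.0, 337.0, 272.0], 0.93), ([330.0, 155.0, 388.0, 184.0], 0.27)]
roller_center [([250.0, 172.0, 290.0, 215.0], 0.81), ([229.0, 131.0, 265.0, 163.0], 0.69), ([234.0, 267.0, 286.0, 318.0], 0.59)]
stud1 []
mark [([228.0, 167.0, 338.0, 269.0], 0.67)]
rosette [([283.0, 173.0, 300.0, 189.0], 0.57), ([279.0, 239.0, 285.0, 247.0], 0.16)]
stake []
cabochon [([278.0, 238.0, 283.0, 249.0], 0.53)]
hammer [([332.0, 154.0, 388.0, 185.0], 0.96)]
copper_disc [([157.0, 269.0, 197.0, 306.0], 0.91)]
collar []
```

View pics/scene0.png

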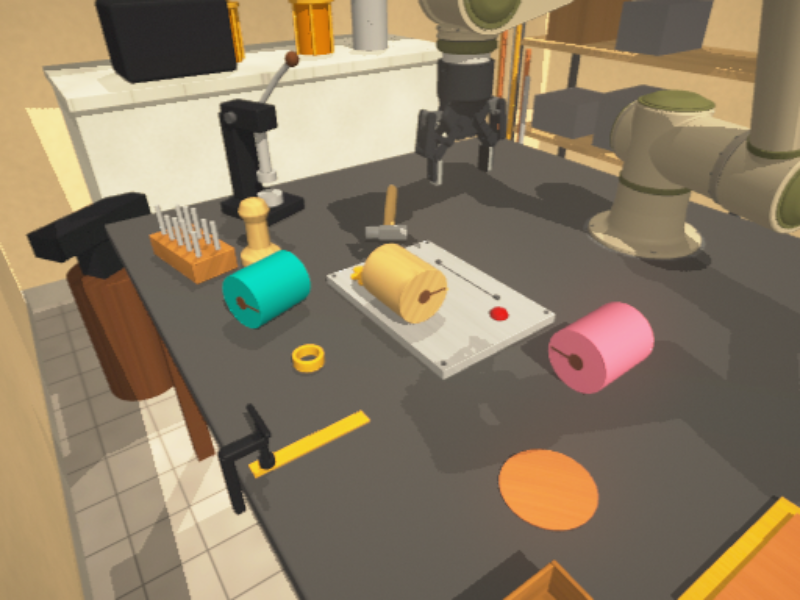

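View pics/side0.png

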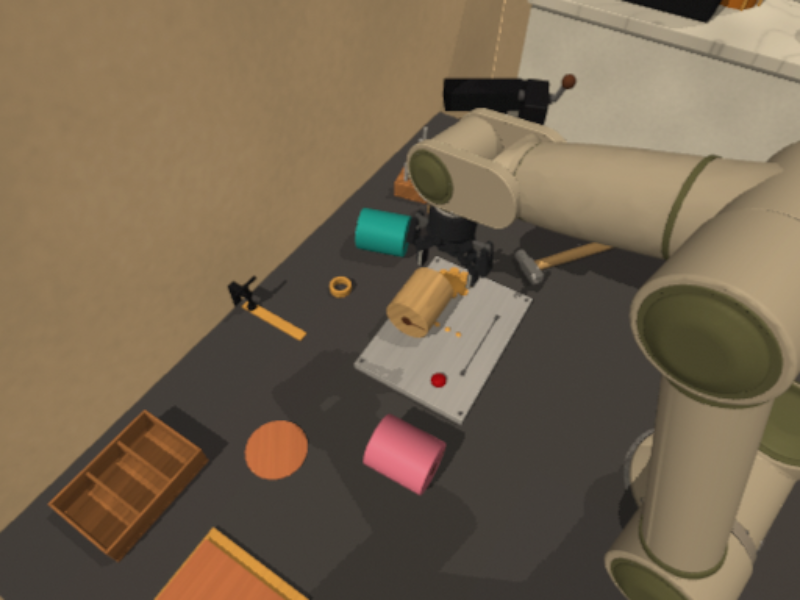

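The beech roller is at scene (405,283) and side (420,302) in the 800-px views. The look-alikes are turquoise at scene (266,288) and pink at (601,347). The plate lies under the beech roller, and the mark blocks are at side (498,317) and (463,374), so rolling is towards the robot. Next I fit the plate pose.

Run:
```python
from h import *
from scipy.optimize import least_squares
np.set_printoptions(precision=2,suppress=True)
k=1/1.5625
a=eyes.capture("scene");b=eyes.capture("side")
m=lambda L:(np.array(L)+.5)*k-.5
S=m([(328,281),(427,241),(553,316),(443,372),(438,262),(497,297)])
D=m([(437,258),(531,297),(461,421),(356,364),(498,317),(463,374)])
# corners: scene order L,back,right,front ; side order top, right, bottom, left
for q in S: print(at_z(a,*q,16)[:2],end=' ')
print()
for q in D: print(at_z(b,*q,16)[:2],end=' ')
print()
L=np.array([(-120,-170),(120,-170),(120,170),(-120,170),(75,-79),(75,79)],float)
def pts(P,sg):
    x,y,th,z=P;c,s=np.cos(th),np.sin(th)
    return [np.array([x+c*u-s*v*sg,y+s*u+c*v*sg,z+(3 if i>3 else 0)]) for i,(u,v) in enumerate(L)]
for sg in (1,-1):
    def f(P):
        X=pts(P,sg)
        return np.concatenate([np.r_[proj(a,x)-S[i],proj(b,x)-D[i]] for i,x in enumerate(X)])
    for th0 in (0,1.57,3.14,-1.57):
        r=least_squares(f,[480,0,th0,16],loss='soft_l1')
        print(sg,r.x,r.cost)
    
r=min([least_squares(f,[480,0,t,16]) for sg in (1,-1) for t in (0,1.5,3,-1.5)],key=lambda r:r.cost)
for i in range(4):
    s=telemetry.sense();print(s["eef_pos"],s["force"]);eyes.capture("wrist")
p=eyes.capture("wrist");print(ray(p,256,192),p["fx"])
cv2.imwrite("pics/w0.png",p["frame"][:,:,::-1])
```

```text
[ 660.81 -195.19] [ 418.24 -216.53] [413.02 119.8 ] [646.56 124.81] [ 454.34 -133.35] [447.83  24.19] 
[ 647.   -212.29] [ 417.5  -225.79] [405.32 116.29] [638.87 121.75] [ 453.96 -137.18] [449.97  26.02] 
1 [491.62 -79.99   7.41   6.46] 605.0099912344128
1 [491.62 -79.99   1.13   6.46] 605.0099912328301
1 [491.62 -79.99 -61.7    6.46] 605.009991233823
1 [509.89 -51.91  -1.27   3.11] 739.7338783345022
-1 [527.31 -53.   -15.68  10.66] 7.059243680461499
-1 [527.31 -53.     9.45  10.66] 7.059243680461402
-1 [527.31 -53.     3.17  10.66] 7.05924368046364
-1 [527.31 -53.    -9.4   10.66] 7.059243680466238
[525.01  -0.01 231.29] [ 0.5  -0.15 -0.74]
[524.99  -0.02 231.28] [ 0.53  0.47 -0.37]
[525.01  -0.03 231.32] [ 0.12 -0.68  0.1 ]
[525.    -0.01 231.3 ] [-0.21  0.2   0.07]
(array([525.46,  82.05, 374.23]), array([-0.  , -0.33, -0.94])) 303.2883723593485
```

View pics/w0.png

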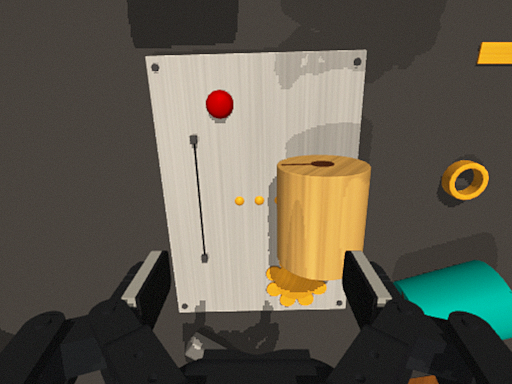

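Wrist view: the blocks are at (193,139) and (204,258), the studs at (239,200), (259,200) and about (278,200), and the roller spans columns 277–370. Next I refine the plate and roller poses using this view.

Run:
```python
from h import *
from scipy.optimize import least_squares
np.set_printoptions(precision=2,suppress=True)
k=1/1.5625
m=lambda L:(np.array(L)+.5)*k-.5
a=eyes.capture("scene");b=eyes.capture("side");w=eyes.capture("wrist")
S=m([(328,281),(427,241),(553,316),(443,372)]); D=m([(437,258),(531,297),(461,421),(356,364)])
W=np.array([(345,309),(175,313),(147,56),(366,50)],float)
WB=np.array([(204,258),(193.5,139),(239.5,200.5),(259.5,200.5)])
# plate y = -world y approx: corners (-x end,+y)...
L=[(-120,170,0),(120,170,0),(120,-170,0),(-120,-170,0)]; LB=[(75,79,4),(75,-79,4),(25,0,2),(0,0,2)]
def T(P,l):
    x,y,th,z=P[:4];c,s=np.cos(th),np.sin(th);return np.array([x+c*l[0]-s*l[1],y+s*l[0]+c*l[1],z+l[2]])
def f(P):
    o=[]
    for i in range(4):
        o+=[*(proj(w,T(P,L[i]))-W[i]),*(proj(w,T(P,LB[i]))-WB[i])]
        o+=[*(proj(a,T(P,L[i]))-S[i]),*(proj(b,T(P,L[i]))-D[i])]
    return np.array(o)
def g(P): # wrist only
    return np.concatenate([np.r_[proj(w,T(P,L[i]))-W[i],proj(w,T(P,LB[i]))-WB[i]] for i in range(4)])
for q in (f,g):
    r=least_squares(q,[527,-53,3.17,16],loss='soft_l1');print(r.x,r.cost,'\n',r.fun.reshape(-1,2).T)
P=r.x
r=least_squares(lambda q:g([*q,16]),P[:3]);print('z16',r.x,r.cost)
# roller
F=cv2.cvtColor(w["frame"][:,:,::-1],cv2.COLOR_BGR2HSV)
mask=((F[:,:,0]<30)&(F[:,:,1]>80)&(F[:,:,2]>60))
rows=np.arange(185,251,5);lr=[]
for v in rows:
    c=np.where(mask[v,265:400])[0]+265; c=c[c>272]; lr.append((c.min(),c.max()))
print(list(zip(rows,lr)))
o,_=ray(w,0,0)
for v,(l,rr) in zip(rows,lr):
    # rays at left edge & right edge -> xz-plane angles
    an=[np.arctan2(d[0],-d[2]) for d in (ray(w,l-.5,v)[1],ray(w,rr+.5,v)[1])]
    mid=sum(an)/2;half=(an[1]-an[0])/2;dist=48/np.sin(half)
    print(v,'cx',o[0]+dist*np.sin(mid),'cz',o[2]-dist*np.cos(mid),' x at z64',o[0]+np.tan(mid)*(o[2]-64))
for uv in [(323,163)]: print('end face',at_z(w,*uv,64))
```

```text
[529.19 -53.02   3.16  13.63] 14.917071851157562 
 [[-0.72  0.38 -1.65 -0.38  3.86  0.22 -0.44  1.04 -1.31 -0.31  0.27  0.24
   0.27 -0.52 -1.02 -1.27]
 [-1.3  -0.98 -3.73 -1.59 -1.97  0.23 -0.82  1.01  0.1   0.11 -1.24 -0.2
   0.33 -0.34 -0.64 -1.05]]
[529.33 -52.97   3.16  15.76] 5.213610696486826 
 [[-0.41  0.12  3.4   0.08 -1.64 -0.29  1.32 -0.4 ]
 [-0.2  -0.24 -1.08  0.38 -0.34  0.64  0.24  0.22]]
z16 [529.02 -53.01   3.16] 8.564942747284565
[(np.int64(185), (np.int64(277), np.int64(369))), (np.int64(190), (np.int64(277), np.int64(368))), (np.int64(195), (np.int64(277), np.int64(368))), (np.int64(200), (np.int64(274), np.int64(367))), (np.int64(205), (np.int64(277), np.int64(367))), (np.int64(210), (np.int64(277), np.int64(366))), (np.int64(215), (np.int64(277), np.int64(366))), (np.int64(220), (np.int64(277), np.int64(365))), (np.int64(225), (np.int64(277), np.int64(365))), (np.int64(230), (np.int64(277), np.int64(364))), (np.int64(235), (np.int64(277), np.int64(364))), (np.int64(240), (np.int64(277), np.int64(363))), (np.int64(245), (np.int64(277), np.int64(363))), (np.int64(2
[... 394 characters left out ...]
79423085
210 cx 596.2498908456633 cz 63.2668831719767  x at z64 596.0829981021136
215 cx 596.2524285614297 cz 64.93287425710258  x at z64 596.4659472619086
220 cx 596.4952271509653 cz 63.33962640140396  x at z64 596.34433797629
225 cx 596.49797667615 cz 65.02402812761767  x at z64 596.7332412067003
230 cx 596.7462870929543 cz 63.41381650760866  x at z64 596.6118442101225
235 cx 596.7492593085822 cz 65.1170389430032  x at z64 597.0068778038709
240 cx 597.0032739531503 cz 63.48949603234354  x at z64 596.8857376830151
245 cx 597.0064804037696 cz 65.21196304774008  x at z64 597.2870855549413
250 cx 597.2664007843922 cz 63.56670914320728  x at z64 597.1662499525162
end face [595.73   6.7   64.  ]
```

Plate centre is (529.2, -53), yaw about 3.16, top about 16 mm. The roller centre is at about (596.3, -48) with its top near 112 mm, so plate x is about -67. These agree with the given sizes. Tool -y is the rolling direction. I'll roll in strokes of 20–25 mm of roller travel with the fingers shut, ending each stroke between studs.

Emit:
drive_tool(series="-0.2 0.34 0.1 0 0 -0.02 0; -0.404 0.678 0.3 0 0 -0.037 0; -0.404 0.678 0.5 0 0 -0.037 0; -0.404 0.678 0.7 0 0 -0.037 0; -0.404 0.678 0.85 0 0 -0.037 0; -0.404 0.678 0.92 0 0 -0.037 0; -0.404 0.678 0.92 0 0 -0.037 0; -0.404 0.678 0.92 0 0 -0.037 0; -0.404 0.678 0.92 0 0 -0.037 0")

```text
time_s: 2.5
eef_pos: [606.9, -48.6, 122.1]
ee_rot: [0.001, 0.701, 0.714, 0.001]
force: [0.5, -0.2, -0.0]
grip_width: 0.002
```

Run:
```python
from h import *
p=eyes.capture("wrist");s=telemetry.sense();print(s["eef_pos"],s["force"],s["time_s"],s["grip_width"],s["ee_rot"],ctrl.grip_depth)
print("TCP proj",proj(p,s["eef_pos"]))
cv2.imwrite("pics/w1.png",p["frame"][:,:,::-1])
```

```text
[606.80205283 -48.55987278 122.00517282] [-0.14162872 -0.0845007   1.18186661] 2.55 -0.0005801779250789407 [8.11290554e-04 7.00506988e-01 7.13644931e-01 4.62243236e-04] 18.700000000000003
TCP proj [255.15448644 249.50324334]
```

View pics/w1.png

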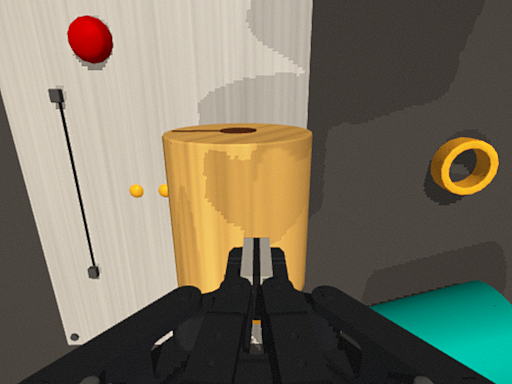

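The shut tip is about 15 mm wide along the rolling direction, so ±10–12 mm strokes will work. Next is a slow approach to contact.

Emit:
drive_tool(series="0 0 0.033 0 0 0 0; 0 0 0.05 0 0 0 0; 0 0 0.0542 0 0 0 0; 0 0 0.0583 0 0 0 0; 0 0 0.0625 0 0 0 0; 0 0 0.0667 0 0 0 0; 0 0 0.0708 0 0 0 0; 0 0 0.075 0 0 0 0; 0 0 0.075 0 0 0 0")

```text
time_s: 3.45
eef_pos: [606.8, -48.6, 112.9]
ee_rot: [0.001, 0.701, 0.714, 0.0]
force: [0.6, 0.2, -0.1]
grip_width: -0.002
```

Emit:
drive_tool(series="0 0 0.003 0 0 0 0; 0 0 0.006 0 0 0 0; 0 0 0.008 0 0 0 0; 0 0 0.008 0 0 0 0")

```text
time_s: 3.85
eef_pos: [607.0, -48.6, 112.3]
ee_rot: [0.001, 0.701, 0.714, 0.001]
force: [0.7, -0.1, 2.9]
grip_width: 0.002
```

Emit:
drive_tool(series="0 0 0.004 0 0 0 0; 0 0 0.006 0 0 0 0; 0 0 0.008 0 0 0 0; 0 0 0.008 0 0 0 0")

```text
time_s: 4.25
eef_pos: [607.5, -48.6, 112.2]
ee_rot: [0.002, 0.701, 0.714, 0.001]
force: [0.0, 0.5, 6.4]
grip_width: 0.002
```

Emit:
drive_tool(series="0 0 0.010 0 0 0 0; 0 -0.005 0.012 0 0 0 0; 0 -0.02 0.013 0 0 0 0; 0 -0.045 0.013 0 0 0 0; 0 -0.075 0.013 0 0 0 0; 0 -0.11 0.013 0 0 0 0; 0 -0.145 0.013 0 0 0 0; 0 -0.175 0.013 0 0 0 0; 0 -0.175 0.013 0 0 0 0")

```text
time_s: 5.15
eef_pos: [587.4, -49.1, 112.5]
ee_rot: [0.004, 0.7, 0.714, 0.002]
force: [-0.1, 1.3, 13.8]
grip_width: 0.002
```

```bash
cat > look.py <<'E'
import sys
from h import *
np.set_printoptions(precision=2,suppress=True)
C=np.array([529.2,-53.,0]);th=3.161
ex=np.array([np.cos(th),np.sin(th),0])
def roller(w,zc=64.2):
    F=cv2.cvtColor(w["frame"][:,:,::-1],cv2.COLOR_BGR2HSV)
    mask=((F[:,:,0]<30)&(F[:,:,1]>80)&(F[:,:,2]>50)).astype(np.uint8)
    mask=cv2.morphologyEx(mask,cv2.MORPH_OPEN,np.ones((9,9)))
    n,l,st,_=cv2.connectedComponentsWithStats(mask)
    # component nearest tool
    i=max(range(1,n),key=lambda i:st[i,4]);x,y,ww,hh,_=st[i];print('bbox',x,y,x+ww,y+hh)
    V=np.array(w["view"]);o,_=ray(w,0,0);out=[]
    for v in range(y+hh//4,y+int(hh*.6),4):
        c=np.where(l[v]==i)[0]
        an=[]
        for u in (c.min()-.5,c.max()+.5):
            d=ray(w,u,v)[1];an.append(np.arctan2(d@ex,-d[2]))
        mid=sum(an)/2;X=(o-C)@ex+np.tan(mid)*(o[2]-zc)
        d=ray(w,(c.min()+c.max())/2,v)[1]; out.append((v,X,o[2]-48/np.sin((an[1]-an[0])/2)*np.cos(mid)))
    out=np.array(out);return np.median(out,0),np.polyfit(out[:,0],out[:,1],1)[0]
if __name__=="__main__":
    w=eyes.capture("wrist");s=telemetry.sense();p=s["eef_pos"]
    print('roller plate x, z',roller(w),'tool plate x',(p-C)@ex,'tcp',p,'F',s["force"],'t',s["time_s"])
    cv2.imwrite(f"pics/{sys.argv[1]}.png",w["frame"][:,:,::-1])
E
python3 look.py w2
```

```text
bbox 174 124 331 293
roller plate x, z (array([194.  , -56.94, 445.95]), np.float64(-0.0012657316965196824)) tool plate x -58.419763771931706 tcp [587.56 -49.11 112.52] F [-0.67  2.06 13.75] t 5.2
```

Emit:
drive_tool(series="0 -0.01 0.0145 0 0 0 0; 0 -0.035 0.0145 0 0 0 0; 0 -0.07 0.0145 0 0 0 0; 0 -0.105 0.0145 0 0 0 0; 0 -0.14 0.0145 0 0 0 0; 0 -0.17 0.0145 0 0 0 0; 0 -0.185 0.0145 0 0 0 0; 0 -0.185 0.0145 0 0 0 0; 0 -0.185 0.0145 0 0 0 0")

```text
time_s: 6.1
eef_pos: [566.3, -49.7, 112.2]
ee_rot: [0.005, 0.701, 0.714, 0.003]
force: [-0.8, 1.3, 12.5]
grip_width: 0.002
```

```bash
sed -i 's/(an\[1\]-an\[0\])/abs(an[1]-an[0])/' look.py; python3 look.py w3
```

```text
bbox 192 124 349 293
roller plate x, z (array([194.  , -46.48,  64.2 ]), np.float64(-0.0049646609232156524)) tool plate x -37.18578151814303 tcp [566.33 -49.66 112.22] F [-0.97  2.54 12.41] t 6.15
```

Emit:
drive_tool(series="0 0 0.008 0 0 0 0; 0 0 0 0 0 0 0; 0 0 -0.02 0 0 0 0; 0 0.06 -0.033 0 0 0 0; 0 0.12 -0.033 0 0 0 0; 0 0.178 -0.033 0 0 0 0; 0 0.178 -0.022 0 0 0 0; 0 0.178 -0.018 0 0 0 0")

```text
time_s: 6.95
eef_pos: [587.6, -49.2, 114.1]
ee_rot: [0.005, 0.7, 0.714, 0.003]
force: [0.5, -0.5, 0.3]
grip_width: -0.002
```

```bash
python3 look.py w4; python3 -c "
from h import *
print(telemetry.sense()['ee_rot'])"
```

```text
bbox 149 124 312 293
roller plate x, z (array([194.  , -46.16,  64.48]), np.float64(-0.006239348968763452)) tool plate x -58.32247326610637 tcp [587.46 -49.21 114.18] F [-0.96  0.1   0.37] t 7.0
[0.00463407 0.70047289 0.71365774 0.00298034]
```

Emit:
drive_tool(series="0 0 0.005 0.01 0.003 0 0; 0 0 0.01 0.022 0.006 0 0; 0 0 0.0133 0.022 0.006 0 0; 0 0 0.0167 0.022 0.006 0 0; 0 0 0.02 0.022 0.006 0 0; 0 0 0.0233 0.022 0.006 0 0; 0 0 0.0267 0.022 0.006 0 0; 0 0 0.029 0.022 0.006 0 0; 0 -0.01 0.029 0.022 0.006 0 0; 0 -0.025 0.029 0.022 0.006 0 0; 0 -0.045 0.029 0.022 0.006 0 0; 0 -0.065 0.029 0.022 0.006 0 0; 0 -0.075 0.029 0.022 0.006 0 0; 0 -0.075 0.029 0.022 0.006 0 0")

```text
time_s: 8.4
eef_pos: [579.5, -49.5, 112.4]
ee_rot: [0.001, 0.7, 0.714, 0.001]
force: [0.4, 1.4, 10.1]
grip_width: -0.004
```

Emit:
drive_tool(series="0 -0.01 0.0165 0 0 0 0; 0 -0.03 0.0165 0 0 0 0; 0 -0.05 0.0165 0 0 0 0; 0 -0.07 0.0165 0 0 0 0; 0 -0.09 0.0165 0 0 0 0; 0 -0.11 0.0165 0 0 0 0; 0 -0.13 0.0165 0 0 0 0; 0 -0.15 0.0165 0 0 0 0; 0 -0.165 0.0165 0 0 0 0; 0 -0.165 0.0165 0 0 0 0")

```text
time_s: 9.4
eef_pos: [561.1, -50.0, 112.5]
ee_rot: [0.004, 0.7, 0.714, 0.003]
force: [0.1, 1.9, 14.0]
grip_width: -0.006
```

```bash
python3 look.py w5
```

```text
bbox 178 124 336 293
roller plate x, z (array([194.  , -33.13,  64.63]), np.float64(-0.0015356149777427939)) tool plate x -32.00534036369966 tcp [561.15 -50.03 112.52] F [ 0.93  1.82 14.27] t 9.45
```

Emit:
drive_tool(series="0 -0.01 0.017 0 0 0 0; 0 -0.03 0.017 0 0 0 0; 0 -0.05 0.017 0 0 0 0; 0 -0.07 0.017 0 0 0 0; 0 -0.09 0.017 0 0 0 0; 0 -0.11 0.017 0 0 0 0; 0 -0.13 0.0175 0 0 0 0; 0 -0.15 0.018 0 0 0 0; 0 -0.17 0.0185 0 0 0 0; 0 -0.185 0.0185 0 0 0 0; 0 -0.185 0.0185 0 0 0 0; 0 -0.185 0.0185 0 0 0 0")

```text
time_s: 10.65
eef_pos: [540.0, -50.5, 112.0]
ee_rot: [0.005, 0.7, 0.714, 0.004]
force: [-0.8, 1.3, 14.0]
grip_width: 0.001
```

```bash
python3 look.py w6
```

```text
bbox 196 124 354 293
roller plate x, z (array([194.  , -22.86,  63.95]), np.float64(-0.0013038471844031888)) tool plate x -10.869044270446357 tcp [540.02 -50.54 111.95] F [-1.31  1.61 13.79] t 10.7
```

Emit:
drive_tool(series="0 0 0.008 0 0 0 0; 0 0 -0.003 0 0 0 0; 0 0 -0.02 0 0 0 0; 0 0.06 -0.035 0.01 0.003 0 0; 0 0.13 -0.035 0.022 0.006 0 0; 0 0.2 -0.035 0.022 0.006 0 0; 0 0.2 -0.022 0.022 0.006 0 0; 0 0.2 -0.018 0.022 0.006 0 0")

```text
time_s: 11.5
eef_pos: [563.8, -50.0, 113.9]
ee_rot: [-0.0, 0.7, 0.714, 0.001]
force: [0.3, -0.1, -0.1]
grip_width: -0.002
```

```bash
python3 look.py w7
```

```text
bbox 149 124 305 293
roller plate x, z (array([194.  , -17.58,  64.41]), np.float64(-0.003624398291541821)) tool plate x -34.495897758993536 tcp [563.64 -49.97 113.91] F [ 0.13 -0.11 -0.16] t 11.55
```

```bash
python3 look.py w8
python3 - <<'E'
from h import *
a=eyes.capture("scene");b=eyes.capture("side")
A=cv2.resize(a["frame"][140:250,200:365],(800,533),interpolation=3)
cv2.imwrite("pics/s8.png",cv2.resize(np.hstack([cv2.resize(a["frame"][150:250,205:325],(480,400)),cv2.resize(b["frame"][165:275,225:340],(418,400))])[:,:,::-1],(800,356)))
E
```

```text
bbox 149 124 305 293
roller plate x, z (array([194.  , -17.51,  64.84]), np.float64(-0.004348808478214569)) tool plate x -34.49272209662262 tcp [563.64 -49.99 114.14] F [-0.16 -0.13 -0.99] t 11.6
```

View pics/w8.png

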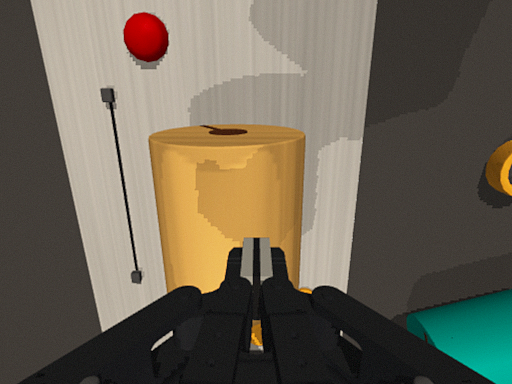

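Stud 1 appears home, since the tool height at the stroke end was lower than on bare plate. The roller crept to -17.5 and leans against stud 2. The tool goes 6 mm forward, then down for stroke 2.

Emit:
drive_tool(series="0 -0.03 0.003 0 0 0 0; 0 -0.05 0.006 0 0 0 0; 0 -0.05 0.01 0 0 0 0; 0 -0.05 0.0133 0 0 0 0; 0 -0.05 0.0167 0 0 0 0; 0 -0.05 0.02 0 0 0 0; 0 -0.05 0.0233 0 0 0 0; 0 -0.05 0.0267 0 0 0 0; 0 -0.05 0.03 0 0 0 0; 0 -0.055 0.03 0 0 0 0; 0 -0.07 0.03 0 0 0 0; 0 -0.09 0.03 0 0 0 0; 0 -0.11 0.03 0 0 0 0; 0 -0.12 0.03 0 0 0 0; 0 -0.12 0.03 0 0 0 0")

```text
time_s: 13.2
eef_pos: [550.7, -50.5, 112.5]
ee_rot: [0.002, 0.7, 0.714, 0.002]
force: [2.1, 1.3, 10.4]
grip_width: 0.001
```

```bash
python3 look.py w9
```

```text
bbox 164 124 321 293
roller plate x, z (array([194.  , -14.11,  64.75]), np.float64(-0.0020695727050785515)) tool plate x -21.567866763941037 tcp [550.72 -50.49 112.43] F [ 1.38  0.67 10.67] t 13.25
```

Emit:
drive_tool(series="0 -0.01 0.0185 0 0 0 0; 0 -0.03 0.0185 0 0 0 0; 0 -0.05 0.0185 0 0 0 0; 0 -0.07 0.0185 0 0 0 0; 0 -0.09 0.0185 0 0 0 0; 0 -0.11 0.0185 0 0 0 0; 0 -0.13 0.0185 0 0 0 0; 0 -0.15 0.0185 0 0 0 0; 0 -0.16 0.0185 0 0 0 0; 0 -0.16 0.0185 0 0 0 0")

```text
time_s: 14.25
eef_pos: [533.2, -51.0, 112.5]
ee_rot: [0.004, 0.701, 0.714, 0.004]
force: [0.2, 2.3, 16.5]
grip_width: -0.001
```

```bash
python3 look.py w10
```

```text
bbox 178 124 335 293
roller plate x, z (array([194.  ,  -5.36,  64.25]), np.float64(-0.0024689483703393806)) tool plate x -4.090787331686152 tcp [533.25 -51.01 112.48] F [ 0.44  2.75 17.31] t 14.3
```

Emit:
drive_tool(series="0 -0.01 0.017 0 0 0 0; 0 -0.03 0.017 0 0 0 0; 0 -0.05 0.017 0 0 0 0; 0 -0.07 0.017 0 0 0 0; 0 -0.09 0.017 0 0 0 0; 0 -0.11 0.017 0 0 0 0; 0 -0.13 0.0175 0 0 0 0; 0 -0.15 0.018 0 0 0 0; 0 -0.165 0.018 0 0 0 0; 0 -0.17 0.018 0 0 0 0; 0 -0.17 0.018 0 0 0 0; 0 -0.17 0.018 0 0 0 0")

```text
time_s: 15.5
eef_pos: [514.1, -51.5, 112.0]
ee_rot: [0.006, 0.7, 0.714, 0.005]
force: [-1.7, 2.6, 15.0]
grip_width: -0.001
```

```bash
python3 look.py w11
```

```text
bbox 194 123 352 293
roller plate x, z (array([193.  ,   4.09,  64.32]), np.float64(-0.0002774768879221927)) tool plate x 15.037215658781045 tcp [514.13 -51.51 111.99] F [-1.28  1.85 14.99] t 15.55
```

Emit:
drive_tool(series="0 0 0.014 0 0 0 0; 0 0 0.009 0 0 0 0; 0 0 0.004 0 0 0 0; 0 0 -0.001 0 0 0 0; 0 0 -0.006 0 0 0 0; 0 0 -0.02 0 0 0 0; 0 0.06 -0.035 0.01 0.002 0 0; 0 0.12 -0.035 0.026 0.003 0 0; 0 0.183 -0.035 0.026 0.003 0 0; 0 0.183 -0.024 0.026 0.003 0 0; 0 0.183 -0.018 0.026 0.003 0 0")

```text
time_s: 16.65
eef_pos: [536.0, -51.0, 114.0]
ee_rot: [0.001, 0.7, 0.714, 0.0]
force: [-0.3, 0.6, -1.0]
grip_width: -0.002
```

```bash
python3 look.py w12;python3 look.py w12b
```

```text
bbox 153 123 326 293
roller plate x, z (array([193.  ,   7.57,  65.3 ]), np.float64(-0.0017539919354065887)) tool plate x -6.638268977199896 tcp [535.8  -50.99 114.01] F [-0.11  0.42 -0.2 ] t 16.7
bbox 153 123 326 293
roller plate x, z (array([193.  ,   7.55,  65.33]), np.float64(0.0008480766032674582)) tool plate x -6.579959695597588 tcp [535.74 -50.98 114.16] F [ 0.05 -0.14 -0.27] t 16.75
```

Emit:
drive_tool(series="0 -0.02 0.004 0 0 0 0; 0 -0.033 0.008 0 0 0 0; 0 -0.033 0.0117 0 0 0 0; 0 -0.033 0.015 0 0 0 0; 0 -0.033 0.0183 0 0 0 0; 0 -0.033 0.0217 0 0 0 0; 0 -0.033 0.025 0 0 0 0; 0 -0.033 0.028 0 0 0 0; 0 -0.033 0.0305 0 0 0 0; 0 -0.04 0.0305 0 0 0 0; 0 -0.055 0.0305 0 0 0 0; 0 -0.075 0.0305 0 0 0 0; 0 -0.095 0.0305 0 0 0 0; 0 -0.105 0.0305 0 0 0 0; 0 -0.105 0.0305 0 0 0 0")

```text
time_s: 18.25
eef_pos: [524.8, -51.4, 112.5]
ee_rot: [0.003, 0.701, 0.714, 0.002]
force: [2.0, 2.5, 11.9]
grip_width: 0.001
```

```bash
python3 look.py w13
```

```text
bbox 165 123 323 293
roller plate x, z (array([193.  ,  10.95,  65.01]), np.float64(-0.0044710441261292255)) tool plate x 4.375050364465856 tcp [524.79 -51.38 112.46] F [ 1.12  2.73 12.88] t 18.3
```

Emit:
drive_tool(series="0 -0.01 0.0175 0 0 0 0; 0 -0.03 0.0175 0 0 0 0; 0 -0.05 0.0175 0 0 0 0; 0 -0.07 0.0175 0 0 0 0; 0 -0.09 0.0175 0 0 0 0; 0 -0.11 0.0175 0 0 0 0; 0 -0.13 0.0175 0 0 0 0; 0 -0.15 0.0175 0 0 0 0; 0 -0.16 0.0175 0 0 0 0; 0 -0.16 0.0175 0 0 0 0")

```text
time_s: 19.3
eef_pos: [507.3, -51.9, 112.5]
ee_rot: [0.005, 0.701, 0.714, 0.003]
force: [-0.3, 2.0, 16.6]
grip_width: -0.002
```

```bash
python3 look.py w14
```

```text
bbox 181 123 338 293
roller plate x, z (array([193.  ,  19.32,  64.36]), np.float64(-0.0016681950605753715)) tool plate x 21.871392074486156 tcp [507.3  -51.88 112.48] F [-0.08  3.14 16.63] t 19.35
```

Emit:
drive_tool(series="0 -0.01 0.017 0 0 0 0; 0 -0.03 0.017 0 0 0 0; 0 -0.05 0.017 0 0 0 0; 0 -0.07 0.017 0 0 0 0; 0 -0.09 0.017 0 0 0 0; 0 -0.11 0.017 0 0 0 0; 0 -0.13 0.0175 0 0 0 0; 0 -0.145 0.018 0 0 0 0; 0 -0.155 0.018 0 0 0 0; 0 -0.16 0.018 0 0 0 0; 0 -0.16 0.018 0 0 0 0; 0 -0.16 0.018 0 0 0 0")

```text
time_s: 20.55
eef_pos: [489.4, -52.3, 111.9]
ee_rot: [0.007, 0.701, 0.714, 0.005]
force: [-1.3, 2.2, 15.3]
grip_width: -0.003
```

```bash
python3 look.py w15
```

```text
bbox 195 123 392 311
roller plate x, z (array([202.  ,  28.43,  64.05]), np.float64(0.001741079341654726)) tool plate x 39.80570456729173 tcp [489.37 -52.26 111.92] F [-0.12  3.72 16.18] t 20.6
```

Emit:
drive_tool(series="0 0.01 0.018 0 0 0 0; 0 0.025 0.018 0 0 0 0; 0 0.04 0.018 0 0 0 0; 0 0.055 0.018 0 0 0 0; 0 0.06 0.018 0 0 0 0; 0 0.06 0.018 0 0 0 0; 0 0.06 0.018 0 0 0 0")

```text
time_s: 21.3
eef_pos: [498.5, -52.1, 112.3]
ee_rot: [0.009, 0.7, 0.714, 0.006]
force: [0.1, 5.3, 18.7]
grip_width: -0.0
```

```bash
python3 look.py w16
```

```text
bbox 187 123 345 293
roller plate x, z (array([193.  ,  23.63,  64.73]), np.float64(0.0018224143785303005)) tool plate x 30.703160680648075 tcp [498.47 -52.15 112.28] F [-1.08  4.13 17.58] t 21.35
```

Emit:
drive_tool(series="0 0 0.014 0 0 0 0; 0 0 0.009 0 0 0 0; 0 0 0.004 0 0 0 0; 0 0 -0.001 0 0 0 0; 0 0 -0.006 0 0 0 0; 0 0 -0.012 0 0 0 0; 0 0 -0.025 0.01 0.002 0 0; 0 0 -0.025 0.03 0.004 0 0")

```text
time_s: 22.15
eef_pos: [498.3, -52.2, 115.4]
ee_rot: [0.003, 0.701, 0.714, 0.001]
force: [0.0, 0.3, 0.4]
grip_width: 0.004
```

```bash
python3 look.py w17; python3 look.py w17b; python3 look.py w17c
```

```text
bbox 205 122 383 306
roller plate x, z (array([198.  ,  13.92,  64.5 ]), np.float64(-0.0041560203751608805)) tool plate x 30.639175848317183 tcp [498.54 -52.22 115.33] F [ 0.31 -0.45 -0.24] t 22.2
bbox 209 122 383 306
roller plate x, z (array([198.  ,  11.54,  63.85]), np.float64(-0.004281806317787133)) tool plate x 30.641526404059768 tcp [498.54 -52.19 115.24] F [ 0.95 -0.25  0.12] t 22.25
bbox 212 122 383 306
roller plate x, z (array([198.  ,   9.68,  64.42]), np.float64(-0.0020742555271358724)) tool plate x 30.701967340337617 tcp [498.48 -52.17 115.17] F [-0.43  0.57 -0.19] t 22.3
```

Emit:
drive_tool(series="0 0 -0.1 0 0 0 0; 0 0 -0.1 0 0 0 0; 0 0 -0.1 0 0 0 0; 0 0 -0.1 0 0 0 0; 0 0 -0.1 0 0 0 0; 0 0 -0.1 0 0 0 0; 0 0 -0.1 0 0 0 0; 0 0 -0.1 0 0 0 0; 0 0 -0.1 0 0 0 0; 0 0 -0.1 0 0 0 0")

```text
time_s: 23.3
eef_pos: [498.4, -52.1, 127.2]
ee_rot: [0.003, 0.701, 0.714, 0.002]
force: [0.1, 0.1, -0.3]
grip_width: -0.0
```

```bash
python3 look.py w18; python3 look.py w18b
python3 - <<'E'
import cv2,numpy as np
from rig import eyes
b=eyes.capture("side");a=cv2.imread("pics/w18b.png")
cv2.imwrite("pics/c18.png",np.hstack([cv2.resize(a,(450,338)),cv2.resize(b["frame"][165:275,225:340,::-1],(350,338),interpolation=2)]))
E
```

```text
bbox 211 121 378 303
roller plate x, z (array([196.  ,  12.27,  64.11]), np.float64(-0.003940916243696159)) tool plate x 30.775626053388553 tcp [498.4  -52.11 127.16] F [ 0.17 -0.42  0.35] t 23.35
bbox 211 121 378 303
roller plate x, z (array([196.  ,  12.22,  64.21]), np.float64(-0.00430569095558782)) tool plate x 30.79545948428956 tcp [498.38 -52.13 127.17] F [ 0.6  -0.4  -0.58] t 23.4
```

View pics/c18.png

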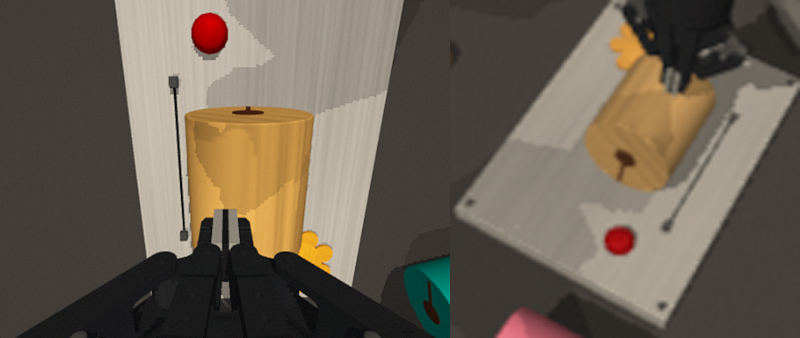

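Studs 1–3 have been passed. The roller settled at 12.3, between studs 2 and 3. Next it goes back over stud 3 and on across the bare plate.

Emit:
drive_tool(series="0.01 0.1 0 0 0 0 0; 0.017 0.2 0.03 0.01 0 0 0; 0.017 0.254 0.07 0.012 0 0 0; 0.017 0.254 0.095 0.012 0 0 0; 0.017 0.254 0.107 0.012 0 0 0; 0.017 0.254 0.111 0.012 0 0 0; 0.017 0.254 0.111 0.012 0 0 0")

```text
time_s: 24.15
eef_pos: [528.7, -49.6, 114.1]
ee_rot: [0.001, 0.701, 0.714, -0.001]
force: [0.4, -0.7, 0.2]
grip_width: 0.002
```

```bash
python3 look.py w19
```

```text
bbox 157 125 333 293
roller plate x, z (array([195.  ,  12.66,  64.03]), np.float64(-0.0032284184813532544)) tool plate x 0.3594958755212933 tcp [528.77 -49.59 114.24] F [-0.67 -0.53  0.75] t 24.2
```

Emit:
drive_tool(series="0 0 0.006 0 0 0 0; 0 0 0.0117 0 0 0 0; 0 0 0.015 0 0 0 0; 0 0 0.0183 0 0 0 0; 0 0 0.0217 0 0 0 0; 0 0 0.025 0 0 0 0; 0 0 0.028 0 0 0 0; 0 0 0.0305 0 0 0 0; 0 -0.01 0.0305 0 0 0 0; 0 -0.03 0.0305 0 0 0 0; 0 -0.055 0.0305 0 0 0 0; 0 -0.08 0.0305 0 0 0 0; 0 -0.105 0.0305 0 0 0 0; 0 -0.13 0.0305 0 0 0 0; 0 -0.155 0.0305 0 0 0 0; 0 -0.18 0.0305 0 0 0 0; 0 -0.195 0.0305 0 0 0 0; 0 -0.2 0.0305 0 0 0 0; 0 -0.2 0.0305 0 0 0 0")

```text
time_s: 26.1
eef_pos: [506.1, -50.3, 112.5]
ee_rot: [0.003, 0.701, 0.714, 0.001]
force: [0.3, 1.1, 14.6]
grip_width: 0.001
```

```bash
python3 look.py w20
```

```text
bbox 175 125 332 293
roller plate x, z (array([195.  ,  23.91,  64.36]), np.float64(-0.004265213727930439)) tool plate x 22.956351736937343 tcp [506.19 -50.26 112.52] F [-0.16  1.19 14.65] t 26.15
```

Emit:
drive_tool(series="0 -0.01 0.0165 0 0 0 0; 0 -0.03 0.0165 0 0 0 0; 0 -0.055 0.0165 0 0 0 0; 0 -0.08 0.0165 0 0 0 0; 0 -0.105 0.0165 0 0 0 0; 0 -0.13 0.0165 0 0 0 0; 0 -0.155 0.0165 0 0 0 0; 0 -0.18 0.0165 0 0 0 0; 0 -0.195 0.0165 0 0 0 0; 0 -0.205 0.0165 0 0 0 0; 0 -0.21 0.0165 0 0 0 0; 0 -0.21 0.0165 0 0 0 0; 0 -0.21 0.0165 0 0 0 0")

```text
time_s: 27.45
eef_pos: [482.1, -50.9, 112.0]
ee_rot: [0.005, 0.701, 0.714, 0.002]
force: [-1.5, 0.8, 14.5]
grip_width: 0.002
```

```bash
python3 look.py w21
```

```text
bbox 195 125 401 316
roller plate x, z (array([204.  ,  35.77,  64.56]), np.float64(-0.0042676323147973405)) tool plate x 47.02794245916344 tcp [482.12 -50.96 111.99] F [-0.58  1.47 12.93] t 27.5
```

Emit:
drive_tool(series="0 0 0.012 0 0 0 0; 0 0 0.008 0 0 0 0; 0 0 0.004 0 0 0 0; 0 0 -0.001 0 0 0 0; 0 0 -0.006 0 0 0 0; 0 0 -0.014 0 0 0 0; 0 0.06 -0.03 0.01 0.002 0 0; 0 0.12 -0.03 0.016 0.002 0 0; 0 0.186 -0.03 0.016 0.002 0 0; 0 0.186 -0.02 0.016 0.002 0 0; 0 0.186 -0.016 0.016 0.002 0 0")

```text
time_s: 28.6
eef_pos: [504.4, -50.4, 113.7]
ee_rot: [0.001, 0.701, 0.714, -0.001]
force: [0.5, -0.2, 0.2]
grip_width: -0.003
```

```bash
python3 look.py w22;python3 look.py w22b
```

```text
bbox 159 125 315 293
roller plate x, z (array([195.  ,  35.92,  64.  ]), np.float64(-0.0028994046244768578)) tool plate x 24.952558350244164 tcp [504.19 -50.42 113.72] F [ 0.14 -0.34  0.1 ] t 28.65
bbox 159 125 315 293
roller plate x, z (array([195.  ,  35.96,  63.99]), np.float64(-0.0030529304395391687)) tool plate x 24.983694335198773 tcp [504.16 -50.45 113.85] F [-0.1   0.36  1.13] t 28.7
```

Emit:
drive_tool(series="0 0 0.004 0 0 0 0; 0 0 0.008 0 0 0 0; 0 0 0.0117 0 0 0 0; 0 0 0.015 0 0 0 0; 0 0 0.0183 0 0 0 0; 0 0 0.0217 0 0 0 0; 0 0 0.025 0 0 0 0; 0 -0.01 0.0265 0 0 0 0; 0 -0.03 0.0265 0 0 0 0; 0 -0.055 0.0265 0 0 0 0; 0 -0.08 0.0265 0 0 0 0; 0 -0.105 0.0265 0 0 0 0; 0 -0.13 0.0265 0 0 0 0; 0 -0.155 0.0265 0 0 0 0; 0 -0.175 0.0265 0 0 0 0; 0 -0.185 0.0265 0 0 0 0; 0 -0.185 0.0265 0 0 0 0")

```text
time_s: 30.4
eef_pos: [483.2, -51.1, 112.5]
ee_rot: [0.003, 0.701, 0.714, 0.0]
force: [-0.2, 1.7, 14.3]
grip_width: -0.0
```

Emit:
drive_tool(series="0 -0.01 0.0155 0 0 0 0; 0 -0.03 0.0155 0 0 0 0; 0 -0.055 0.0155 0 0 0 0; 0 -0.08 0.0155 0 0 0 0; 0 -0.105 0.0155 0 0 0 0; 0 -0.13 0.0155 0 0 0 0; 0 -0.155 0.0155 0 0 0 0; 0 -0.175 0.0155 0 0 0 0; 0 -0.185 0.0155 0 0 0 0; 0 -0.185 0.0155 0 0 0 0; 0 -0.185 0.0155 0 0 0 0")

```text
time_s: 31.5
eef_pos: [462.1, -51.7, 112.1]
ee_rot: [0.005, 0.701, 0.714, 0.001]
force: [-1.2, 1.3, 14.5]
grip_width: 0.0
```

```bash
python3 look.py w23
```

```text
bbox 193 125 351 293
roller plate x, z (array([195.  ,  56.82,  64.55]), np.float64(-0.004141809996347069)) tool plate x 67.0072306984498 tcp [462.15 -51.68 112.11] F [ 0.04  2.92 15.07] t 31.55
```

Emit:
drive_tool(series="0 0 0.012 0 0 0 0; 0 0 0.008 0 0 0 0; 0 0 0.004 0 0 0 0; 0 0 -0.001 0 0 0 0; 0 0 -0.006 0 0 0 0; 0 0 -0.014 0 0 0 0; 0 0.04 -0.1 0.01 0.002 0 0; 0 0.08 -0.3 0.016 0.002 0 0; 0 0.12 -0.6 0.016 0.002 0 0; 0 0.16 -0.8 0.016 0.002 0 0; 0 0.16 -0.8 0.016 0.002 0 0; 0 0.16 -0.8 0.016 0.002 0 0")

```text
time_s: 32.75
eef_pos: [480.3, -50.8, 207.8]
ee_rot: [0.001, 0.701, 0.714, -0.002]
force: [-0.9, 0.0, -0.4]
grip_width: 0.003
```

```bash
python3 look.py w24
python3 - <<'E'
from look import *
w=eyes.capture("wrist")
n=np.array([-ex[1],ex[0],0])
for q in [(75,79,4),(75,-79,4),(25,0,0),(0,0,0),(-25,0,0)]: print(q,proj(w,C+q[0]*ex+q[1]*n+[0,0,16+q[2]]))
E
```

```text
bbox 195 115 299 248
roller plate x, z (array([170.  ,  56.74,  63.49]), np.float64(-0.005587093587865873)) tool plate x 49.14484737849498 tcp [480.   -50.72 207.25] F [-0.35 -0.14 -0.77] t 32.8
(75, 79, 4) [234.59 230.56]
(75, -79, 4) [230.67  92.88]
(25, 0, 0) [277.18 165.97]
(0, 0, 0) [299.25 165.92]
(-25, 0, 0) [321.33 165.87]
```

View pics/w24.png

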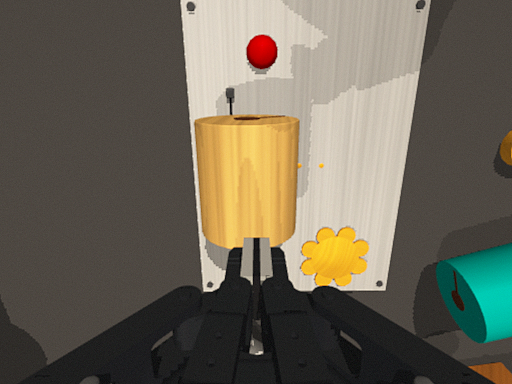

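Studs 1 and 2 show as tiny caps at (321,166) and (299,166), about 4 px wide, so they are essentially flush. The block at (230,92) matches the prediction. The roller is at plate x = 56.7.

Run:
```python
from look import *
w=eyes.capture("wrist");n=np.array([-ex[1],ex[0],0])
e=at_z(w,247,118,64.2)-C; print('end face plate xy',e@ex,e@n,'-> centre y',e@n+55)
```

```text
end face plate xy 57.20568593357605 -57.94811940256064 -> centre y -2.9481194025606428
```

Emit:
drive_tool(series="0 0.0 0.25 0 0 0 0; 0 0.0 0.5 0 0 0 0; 0 0 0.7 0 0 0 0; 0 0 0.76 0 0 0 0; 0 0 0.775 0 0 0 0; 0 0 0.775 0 0 0 0; 0 0 0.775 0 0 0 0")

```text
time_s: 33.6
eef_pos: [480.3, -51.2, 115.1]
ee_rot: [0.001, 0.701, 0.714, -0.002]
force: [-1.0, 0.3, 0.2]
grip_width: 0.003
```

Emit:
drive_tool(series="0 0 0.01 0 0 0 0; 0 0 0.016 0 0 0 0; 0 0 0.02 0 0 0 0; 0 0 0.0235 0 0 0 0; 0 0 0.027 0 0 0 0; 0 0 0.03 0 0 0 0; 0 0 0.033 0 0 0 0; 0 0 0.036 0 0 0 0; 0 -0.01 0.037 0 0 0 0; 0 -0.03 0.037 0 0 0 0; 0 -0.055 0.037 0 0 0 0; 0 -0.08 0.037 0 0 0 0; 0 -0.105 0.037 0 0 0 0; 0 -0.13 0.037 0 0 0 0; 0 -0.15 0.037 0 0 0 0; 0 -0.16 0.037 0 0 0 0; 0 -0.16 0.037 0 0 0 0")

```text
time_s: 35.3
eef_pos: [462.4, -51.8, 112.5]
ee_rot: [0.003, 0.701, 0.713, -0.0]
force: [-0.4, 2.3, 15.6]
grip_width: -0.001
```

```bash
python3 look.py w25
```

```text
bbox 177 125 335 293
roller plate x, z (array([195.  ,  66.06,  65.12]), np.float64(-0.005514680995526808)) tool plate x 66.68640837454377 tcp [462.48 -51.82 112.46] F [-0.09  2.77 15.92] t 35.35
```

Emit:
drive_tool(series="0 -0.01 0.0145 0 0 0 0; 0 -0.03 0.0145 0 0 0 0; 0 -0.055 0.0145 0 0 0 0; 0 -0.08 0.0145 0 0 0 0; 0 -0.105 0.0145 0 0 0 0; 0 -0.125 0.0145 0 0 0 0; 0 -0.14 0.0145 0 0 0 0; 0 -0.148 0.0145 0 0 0 0; 0 -0.153 0.0145 0 0 0 0; 0 -0.153 0.0145 0 0 0 0; 0 -0.153 0.0145 0 0 0 0")

```text
time_s: 36.45
eef_pos: [445.3, -52.3, 112.2]
ee_rot: [0.005, 0.701, 0.713, 0.0]
force: [-1.1, 2.4, 14.2]
grip_width: 0.007
```

```bash
python3 look.py w26
```

```text
bbox 192 124 349 293
roller plate x, z (array([194.  ,  74.53,  64.66]), np.float64(-0.0023747985086990282)) tool plate x 83.85830519462408 tcp [445.31 -52.32 112.18] F [-2.37  2.12 14.1 ] t 36.5
```

Roller is at 74.5. Next is a slow release, then lift clear to check.

Emit:
drive_tool(series="0 0 0.012 0 0 0 0; 0 0 0.008 0 0 0 0; 0 0 0.004 0 0 0 0; 0 0 -0.001 0 0 0 0; 0 0 -0.006 0 0 0 0; 0 0 -0.014 0 0 0 0; 0 0 -0.1 0 0 0 0; 0 0 -0.3 0 0 0 0; 0 0 -0.6 0 0 0 0; 0 0.1 -0.9 0.01 0 0 0; 0 0.2 -0.95 0.01 0 0 0; 0 0.2 -0.95 0.01 0 0 0; 0 0.2 -0.95 0.01 0 0 0")

```text
time_s: 37.8
eef_pos: [467.8, -51.0, 225.8]
ee_rot: [0.002, 0.701, 0.714, -0.002]
force: [-0.4, -0.2, 0.2]
grip_width: -0.004
```

```bash
python3 look.py w27; python3 look.py w27b
python3 - <<'E'
from look import *
w=eyes.capture("wrist");b=eyes.capture("side")
n=np.array([-ex[1],ex[0],0])
print([proj(w,C+x*ex+[0,0,16]) for x in (25,0,-25)], proj(w,C+75*ex-79*n+[0,0,20]))
cv2.imwrite("pics/c27.png",np.hstack([cv2.resize(w["frame"][60:300,150:420],(450,400),interpolation=2),cv2.resize(b["frame"][165:275,225:340],(350,400),interpolation=2)])[:,:,::-1])
E
```

```text
bbox 192 113 291 240
roller plate x, z (array([166.  ,  74.66,  64.12]), np.float64(-0.009314180230090854)) tool plate x 61.585059893888506 tcp [467.56 -50.99 225.56] F [0.01 0.17 0.03] t 37.85
bbox 193 113 291 241
roller plate x, z (array([165.  ,  74.71,  64.89]), np.float64(-0.009420752751945876)) tool plate x 61.57036001029231 tcp [467.58 -51.05 225.56] F [-0.61  0.15 -0.52] t 37.9
[array([286.26, 161.72]), array([307.28, 161.66]), array([328.29, 161.6 ])] [242.96  92.08]
```

View pics/c27.png

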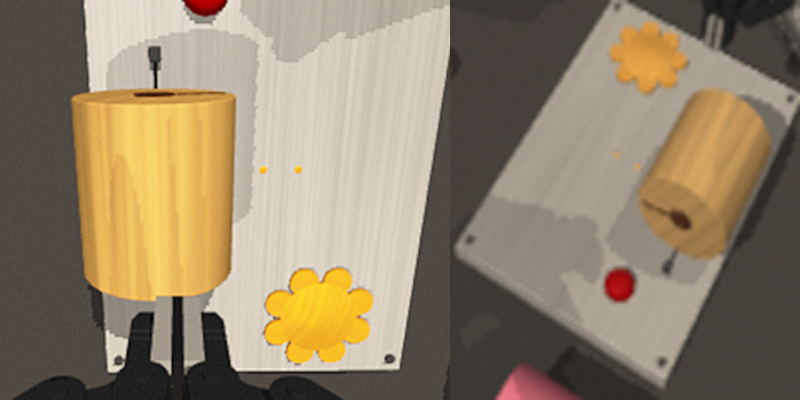

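Emit:
drive_tool(series="0 0.25 0 0 0 0 0; 0 0.5 0 0 0 0 0; 0 0.75 0 0 0 0 0; 0 0.8 0 0 0 0 0; 0 0.8 0 0 0 0 0; 0 0.8 0 0 0 0 0")

```text
time_s: 38.6
eef_pos: [563.0, -49.4, 225.7]
ee_rot: [0.002, 0.701, 0.713, -0.002]
force: [-0.7, 0.2, 0.9]
grip_width: -0.001
```

```bash
python3 look.py w28
python3 - <<'E'
from look import *
w=cv2.imread("pics/w28.png");p=eyes.capture("wrist")
q=[proj(p,C+x*ex+[0,0,16]) for x in (25,0,-25)];print(q)
u,v=q[1].astype(int);cv2.imwrite("pics/c28.png",cv2.resize(w[v-30:v+30,u-60:u+60],(800,400),interpolation=cv2.INTER_NEAREST))
E
```

```text
bbox 90 113 201 241
roller plate x, z (array([165.  ,  74.62,  65.71]), np.float64(-0.0015864408037681115)) tool plate x -33.822600423311705 tcp [562.96 -49.39 225.92] F [-0.84 -0.1   0.32] t 38.65
[array([206.07, 161.71]), array([227.08, 161.65]), array([248.08, 161.58])]
```

View pics/c28.png

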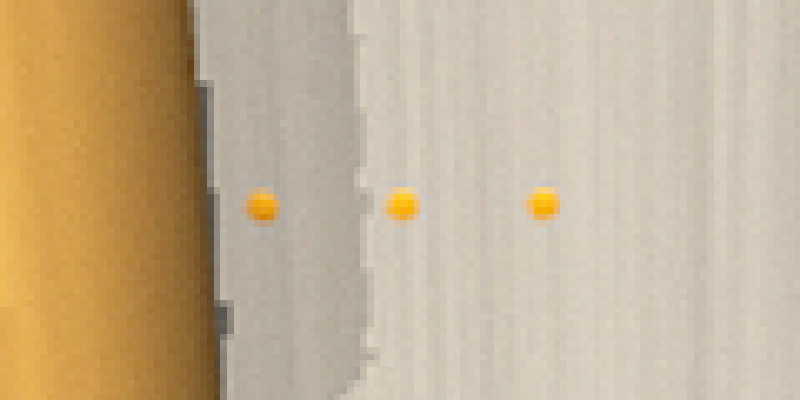

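All three studs show equal small caps, at crop (263,206), (403,206) and (543,205). The roller is still at 74.6, so I am handing in.

```bash
python3 -c "
from rig import ctrl
print(ctrl.finish_job())"
```

```text
the job is handed in; nothing more can be done
None
```

I rolled the beech roller over the three studs in strokes with the shut fingertips and stopped it on the mark. I then lifted the arm clear and handed the job in at about 39 s. No verdict was reported.

**Force:** the press read 10 to 18.7 N at the ends of the moves, usually 13 to 16 N. That is somewhat above the 12 N asked for. Force was not logged within the strokes, so brief peaks between readings were not seen.

**Last checks:**
- **Roller position:** its centre is at plate x of about 74.6 mm against the mark at 75 mm, and about 3 mm off the middle across the plate. It was still over repeated looks, and its axle is square to within about 0.02 rad.
- **Studs:** all three show as equal small caps, about half their original width. I take that as flush, at most about 0.6 mm proud if the domes are spherical.
- **Other things on the bench:** the rosette and cabochon were in place in the last pictures. I did not re-measure the disc, stake, hammer or collar, but the arm stayed well away from them.

**What went less smoothly:** the roller crept 3 to 5 mm on release after studs 1 and 2, stopping against the next stud. After stud 3 it rolled back to x of about 12 mm, so I rolled it over stud 3 a second time under load before going on to the mark.

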